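# Clear the way and flip the tea box lid open

## Robot

A 6-joint arm with a two-finger parallel gripper is mounted at the origin on a cart in front of the work surface, level with it; the furniture and walls round the work are solid. World frame = base frame: x ahead of the robot, y to its left, z up, the work surface at z = 0. Lengths are in m, angles in degrees, forces in N, time in s.
With the tool pointing down it reaches from about 0.375 to 0.9 m from the base axis. Payload 3.1 kg.
Tool frame: the origin (TCP) lies at the very end of the fingers, on their centre line; the grasp point (between the pads) lies 19 mm behind it; z points along the fingers, x is the direction in which the jaws open and shut, and the axes are right-handed (so a half turn about z gives the same grasp; the last joint's range is limited). The gripper opens to 87 mm and grips with 3 to 60 N. Pads are 19 mm wide; open, the fingers measure 117 mm over their backs; the gripper's body (75 mm by 190 mm) begins 51 mm behind the grasp point.
Start: joints at [-74.513, 30.224, 82.088, -0, 67.689, -10.227], TCP at [0.271, -0.563, 0.223] pointing down, gripper open.
Joint ranges: [-176.69, 176.69], [-43.24, 126.21], [12.49, 139.97], [-82, 262], [0, 151.66], [-163.58, 163.58]. Speed limits (degrees/s): [159.86, 159.86, 180, 180, 180, 180].

## Interface

Orientations are given as a 3x3 rotation matrix whose columns are the frame's x, y, z axes.
In Python, from rig import bot gives the robot as it stands.
- The arm moves only by the tool arm_command, never from a script. Its argument "plan" is a list of rows, each an object of numbers: "claw": the opening, from 0 (shut) to 1 (fully open); "dx", "dy", "dz": the shift along the tool's x, y, z in cm; "twist": the turn about the tool's z in degrees. A call has 1 to 8 rows; each row is the pose to reach, as a shift and turn from the pose measured when the call began, along the tool's axes at that moment; what a row does not reach only later rows make up. A row lasts 1/12 s, in which the tool goes at most 41.7 mm and 7.16 degrees, less where a joint would pass 70% of its speed; a pose out of reach is approached as far as the arm can. A call with a gripper value outside its range is refused whole. The fingers move at their own pace and stop on an object; the grip force is fixed at half the most. Time passes only in rows, so rows that repeat a pose let the fingers close. It gives the time, the measured TCP pose, the force and the opening at its end, in the units of the state.
- bot.read_state(): the state, without advancing time (a new reading comes with each control period).
- bot.capture(name): name is "side" or "top" or "wrist"; returns the picture (400x640x3 uint8, red, green, blue); there is no depth.
- bot.calibration(name): a dict with "intrinsics" (3x3 intrinsics, pixels), "rvec" (rotation vector, rad) and "tvec" (3), from world to camera coordinates, as OpenCV has them; the wrist camera has in their place "T_tool_cam" (4x4, takes a point from camera to tool coordinates, whose origin is the TCP and whose axes are the tool frame's). Camera axes: x right, y down, z forward; pixel columns grow to the right and rows downward; lengths in m; the calibration is good to about 2 mm. A picture is of the moment at which its call begins: read the wrist's pose just before it. calibration takes no time and is no camera call.
- bot.hand_in(): hands the job in, once; it reports no verdict.
The state is a dict: "time_s": time; "joint_positions": joint angles; "qvel": joint speeds; "tau": joint torques, N m; "position": TCP position; "tcp_rot": TCP orientation; "force": force on the tool from outside, world axes, zero at the start; "moment": the same for the moment, N m; "opening": opening from 0.0 (shut) to 1.0 (fully open).
Only numpy, scipy, OpenCV 4.12 (cv2) and the standard library are available. Lean on these libraries where they do the work, as an engineer would, in place of code of your own. Each camera call takes 0.05 s, during which the arm holds its last target.

## Task

The copper mug stands behind the wooden tea box, just where the lid has to swing down. With the fingertips, push the mug aside along the worktop, without picking it up or tipping it, until it is out of the lid's way. Then flip the lid (it has a brass lip on its front for a fingertip) up and over past upright, so that it falls back and rests wide open on its own without hitting the mug, and leave everything else where it is.

Things in the scene. Friction and masses are not known exactly. Their poses are not given: they have to be found in the camera images.
- tea_box: dark wooden tea box, 110 mm deep (its x) by 130 mm wide (its y), walls up to 58 mm, with the shut lid 68 mm high; filled with tea sachets. It stands fast on rubber feet and does not slide. Origin: centre of its underside. Its +x points from the front (brass lip, towards the robot) to the back (hinge), +y to its left as seen from the robot, z up.
- tea_box_lid (a joint): lid: a 110 x 130 x 10 mm board, 0.16 kg, hinged along the box's top back edge. 0 = shut, 1.57 = upright, 2.5 rad = fully open at its stop, leaning backward, held by its weight. No latch; let go below about 1.5 rad it falls shut, above it falls open (softly damped). Open, the board reaches 90 mm behind the box's back, sloping up from the 58 mm high hinge.
- lid_hinge (a point): middle of the hinge line: at the box's back, 55 mm behind the box's origin (its +x), 58 mm above the worktop; the hinge axis runs along the box's y.
- lip_edge (a point): middle of the outer edge of the brass lip on the lid's front; moves with the lid. The lip is a 70 mm wide, 5 mm thick plate that sticks out 24 mm in front of the box, sloping upward and outward at 0.5 rad. Lid shut, this edge is 72 mm above the worktop and 134 mm in front of the hinge. The space below is free for a finger.
- mug: loose hammered copper mug, 83 mm high, body 86 mm in diameter, 119 mm over the handle, about 0.16 kg. Origin: centre of the underside of its whole outline; z up. Handle to its -y: at the start to the box's left or back, never its right. Starts 10 to 40 mm behind the tea box's back, its body centred within 35 mm of its middle line, always in the lid's way.
- mug_middle (a point): centre of the round body of the mug at its underside (16.5 mm along its +y from its origin); 0 mm high while it stands on the worktop.
- salt_box: round wooden salt box, 85 mm in diameter, 60 mm high, a bystander. Origin: centre of its underside.
- kitchen_timer: red and white kitchen timer, 64 mm in diameter, 56 mm high, a bystander. Origin: centre of its underside.

How it is judged:
By the outcome, as a careful person would: the job done as asked, in the order asked, and still so for the second after the job is handed in, with the robot touching nothing.
It also fails if it takes over 51 s, if anything falls off the work surface, if the arm or the gripper's body presses on something with over 40 N, if the wrist force passes 120 N, or if a joint passes its speed limit or range.

## Working session

There is one attempt and no reset: what is moved stays moved. The work goes in short steps, Python scripts to look and compute and a tool call to move; the robot and the scene stay as the last step left them, time stands still between calls to the robot, and variables do not carry over. Pictures are saved under pics/ and viewed, and the job is handed in when it is done.

Besides the shell and the picture viewer there is one more tool, called after "Request:" in YAML: its name, and indented under it one key for each argument. arm_command: Moves the arm, as the interface text tells. Its arguments: {"type":"object","properties":{"plan":{"type":"array"}},"required":["plan"]}

```bash
ls; mkdir -p pics; python3 - <<'E'
from rig import bot
import cv2
print(bot.read_state())
for n in ("side","top"):
    im=bot.capture(n); cv2.imwrite(f"pics/{n}0.png",im[:,:,::-1])
    print(n,bot.calibration(n))
print(bot.calibration("wrist"))
E
```

```text
pics
{'time_s': 0.0, 'joint_positions': array([-7.45127565e+01,  3.02770436e+01,  8.21582286e+01, -1.83312254e-04,
        6.76873695e+01, -1.02262289e+01]), 'qvel': array([-0.02564623,  0.06975652,  0.04481927,  0.00851113,  0.0026716 ,
        0.02334905]), 'tau': array([ 7.97986104e-04, -4.40042818e+01, -1.76588792e+01,  6.33742777e-02,
        5.83713397e-02, -1.57520244e-04]), 'position': array([ 0.27100482, -0.56236749,  0.22158201]), 'tcp_rot': array([[ 4.33871442e-01, -9.00974607e-01, -5.74416876e-04],
       [-9.00972326e-01, -4.33871658e-01,  2.06198795e-03],
       [-2.10702198e-03, -3.77103975e-04, -9.99997709e-01]]), 'force': array([-0.53947365,  0.4206848 , -0.57405129]), 'moment': array([-0.01490245,  0.01256972,  0.01268004]), 'opening': 0.996986738074683}
side {'intrinsics': array([[452.47602017,   0.        , 324.1684267 ],
       [  0.        , 452.47602017, 196.81432298],
       [  0.        ,   0.        ,   1.        ]]), 'rvec': array([ 1.9457841 , -0.52392766,  0.36243417]), 'tvec': array([-0.47627807,  0.15362368,  1.01227592])}
top {'intrinsics': array([[413.79237911,   0.        , 317.2019606 ],
       [  0.        , 413.79237911, 197.19855968],
       [  0.        ,   0.        ,   1.        ]]), 'rvec': array([ 2.22193977, -2.15774873,  0.14066577]), 'tvec': array([-0.12455932,  0.4964002 ,  0.91519312])}
{'intrinsics': array([[344.94980922,   0.        , 318.97155891],
       [  0.        , 344.94980922, 202.27491229],
       [  0.        ,   0.        ,   1.        ]]), 'T_tool_cam': array([[ 9.99999803e-01, -6.27547876e-04,  1.41901219e-05,
         3.70203880e-05],
       [ 5.97313152e-04,  9.58283592e-01,  2.85818474e-01,
        -7.91395344e-02],
       [-1.92962937e-04, -2.85818409e-01,  9.58283778e-01,
        -1.61902074e-01],
       [ 0.00000000e+00,  0.00000000e+00,  0.00000000e+00,
         1.00000000e+00]])}
```

View pics/side0.png

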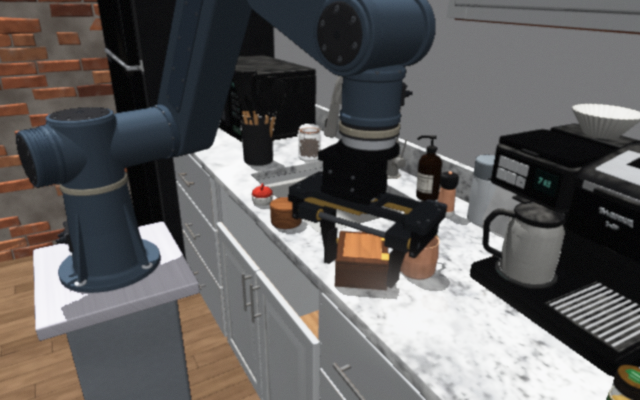

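View pics/top0.png

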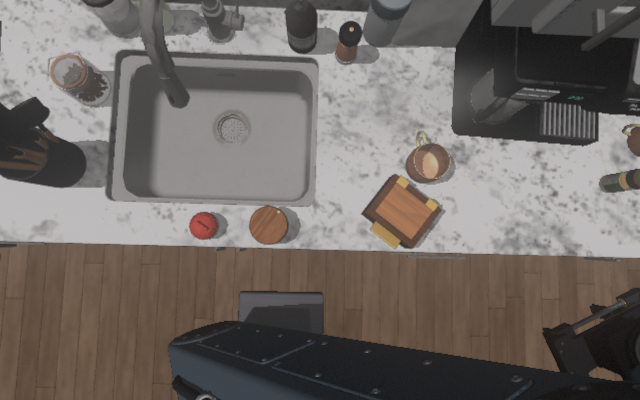

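The top view shows the box near (402,212), turned, with its lip at (385,235). The mug is at (428,162) with its handle at (422,138), the salt box at (269,225) and the timer at (204,226). I'll zoom in to measure.

```bash
cat > h.py <<'E'
import numpy as np, cv2
from rig import bot
def cam(n):
    c=bot.calibration(n); R,_=cv2.Rodrigues(np.array(c["rvec"])); return c["intrinsics"],R,np.array(c["tvec"])
def toworld(n,px,z):
    K,R,t=cam(n); d=R.T@np.linalg.inv(K)@np.array([px[0],px[1],1.]); o=-R.T@t
    return o+d*(z-o[2])/d[2]
def proj(n,P):
    K,R,t=cam(n); p=(R@np.atleast_2d(P).T).T+t; p=(K@p.T).T; return p[:,:2]/p[:,2:]
E
python3 - <<'E'
from h import *
im=cv2.imread("pics/top0.png")
cv2.imwrite("pics/topz.png",cv2.resize(im[120:260,340:480],None,fx=4.2,fy=4.2,interpolation=cv2.INTER_CUBIC))
for px,z in [((402,212),.068),((428,162),.083),((269,225),.06),((204,226),.056)]: print(px,toworld("top",px,z).round(3))
K,R,t=cam("top");print(-R.T@t)
E
```

```text
(402, 212) [ 0.469 -0.294  0.068]
(428, 162) [ 0.579 -0.347  0.083]
(269, 225) [ 0.433 -0.006  0.06 ]
(204, 226) [0.427 0.134 0.056]
[ 0.41176969 -0.07832465  0.96115431]
```

View pics/topz.png

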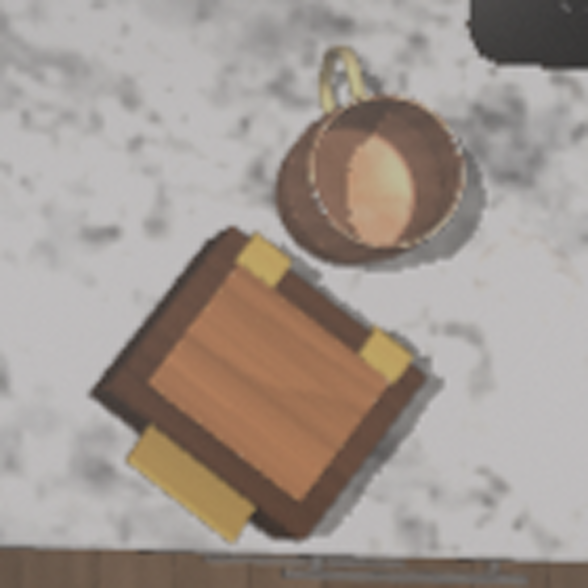

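```bash
cat > fit.py <<'E'
from h import *
from scipy.optimize import least_squares
z2p=lambda q:np.array([340+(q[0]+.5)/4.2-.5,120+(q[1]+.5)/4.2-.5])
obs=[((235,228),(.055,.065,.068)),((430,375),(.055,-.065,.068)),((297,538),(-.055,-.065,.068)),((242,542),(-.079,-.035,.072)),((127,460),(-.079,.035,.072))]
px=np.array([z2p(o[0]) for o in obs]);L=np.array([o[1] for o in obs])
def W(p,L):
    c,s=np.cos(p[2]),np.sin(p[2]); L=np.atleast_2d(L); return np.c_[p[0]+c*L[:,0]-s*L[:,1],p[1]+s*L[:,0]+c*L[:,1],L[:,2]]
if __name__=="__main__":
    r=least_squares(lambda p:(proj("top",W(p,L))-px).ravel(),[.469,-.294,-.65])
    p=r.x;print(p,np.degrees(p[2]),r.fun.reshape(-1,2).round(2))
    m=toworld("top",z2p((388,172)),.083);h=toworld("top",z2p((342,62)),.045)
    print("mug",m,"handle",h,np.degrees(np.arctan2(h[1]-m[1],h[0]-m[0])))
    c,s=np.cos(p[2]),np.sin(p[2]); d=m[:2]-p[:2]; print("mug in box",c*d[0]+s*d[1],-s*d[0]+c*d[1])
    im=cv2.imread("pics/top0.png");S=4.2
    def dr(im,P,col):
        q=proj("top",P);q=((q-[340,120]+.5)*S-.5); cv2.polylines(im,[q.astype(np.int32)],True,col,1)
    z=cv2.resize(im[120:260,340:480],None,fx=S,fy=S,interpolation=cv2.INTER_CUBIC)
    for zz,col in ((.068,(0,255,0)),(0,(255,0,0))): dr(z,W(p,[(.055,.065,zz),(.055,-.065,zz),(-.055,-.065,zz),(-.055,.065,zz)]),col)
    dr(z,W(p,[(-.079,.035,.072),(-.079,-.035,.072),(-.055,-.035,.059),(-.055,.035,.059)]),(0,255,255))
    a=np.linspace(0,6.28,60)
    for zz,rr in ((.083,.043),(0,.043),(.0,.038),(.04,.043)): dr(z,np.c_[m[0]+rr*np.cos(a),m[1]+rr*np.sin(a),zz+0*a],(0,0,255))
    cv2.imwrite("pics/fit0.png",z)
    print("lip",W(p,(-.079,0,.072)),"hinge",W(p,(.055,0,.058)))
E
python3 fit.py
```

```text
[ 0.47296212 -0.29811339 -0.63471357] -36.36640888078753 [[-0.36 -1.49]
 [ 0.35 -0.05]
 [ 2.23  1.12]
 [-1.89  0.47]
 [-0.3  -0.11]]
mug [ 0.58204052 -0.35527139  0.083     ] handle [ 0.64899676 -0.34194501  0.045     ] 11.256549000713724
mug in box 0.12172612136359555 0.01865170720984958
lip [[ 0.40934804 -0.25127059  0.072     ]] hinge [[ 0.51725041 -0.33072547  0.058     ]]
```

View pics/fit0.png

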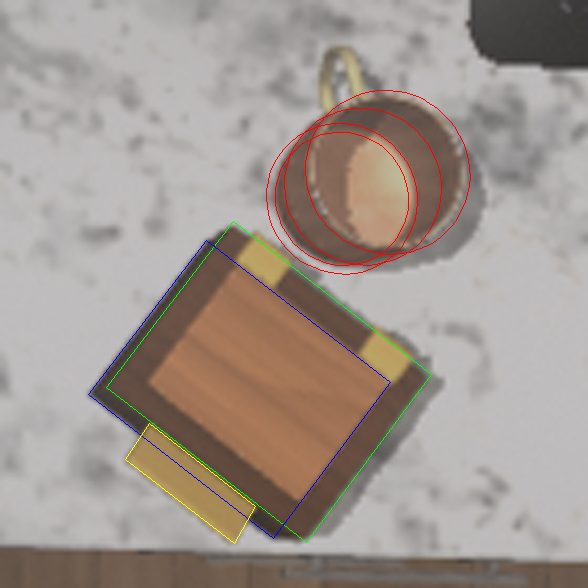

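```bash
python3 - <<'E'
from h import *
for z in (0,.03,.06): print("top",z,[toworld("top",p,z).round(3)[:2] for p in ((453,134),(535,143),(485,135),(470,105),(500,70))])
im=cv2.imread("pics/side0.png")
cv2.imwrite("pics/sz.png",cv2.resize(im[160:360,330:590],None,fx=3,fy=3,interpolation=cv2.INTER_CUBIC))
for z in (0,.02,.03,.04):print(z,proj("side",[[.645,-.39,z],[.62,-.56,z]]).round(0).tolist())
E
```

```text
top 0 [array([ 0.664, -0.432]), array([ 0.65 , -0.632]), array([ 0.665, -0.51 ]), array([ 0.737, -0.474]), array([ 0.828, -0.549])]
top 0.03 [array([ 0.657, -0.421]), array([ 0.642, -0.615]), array([ 0.657, -0.497]), array([ 0.727, -0.462]), array([ 0.815, -0.534])]
top 0.06 [array([ 0.649, -0.41 ]), array([ 0.635, -0.598]), array([ 0.649, -0.483]), array([ 0.717, -0.449]), array([ 0.802, -0.52 ])]
0 [[448.0, 272.0], [503.0, 319.0]]
0.02 [[449.0, 264.0], [505.0, 311.0]]
0.03 [[450.0, 260.0], [505.0, 306.0]]
0.04 [[450.0, 256.0], [506.0, 302.0]]
```

View pics/sz.png

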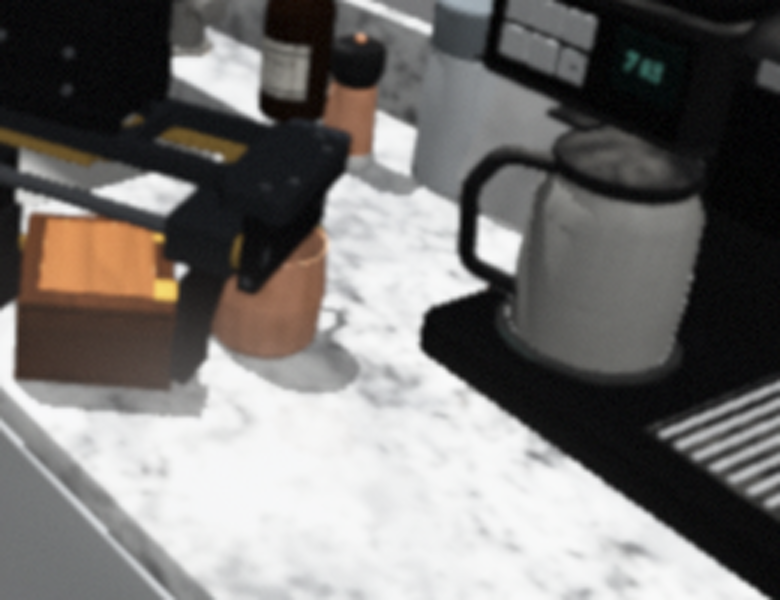

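```bash
python3 - <<'E'
from h import *
def tri(a,b):
    P=[]
    for n in("side","top"):
        K,R,t=cam(n);P.append(K@np.c_[R,t])
    X=cv2.triangulatePoints(P[0],P[1],np.array(a,float).reshape(2,1),np.array(b,float).reshape(2,1));return (X[:3]/X[3]).ravel().round(3)
print("display",tri((543,183),(575,97)))
print("head left corner",tri((493,179),(516,92)), tri((500,131),(497,8)))
im=cv2.imread("pics/top0.png")
cv2.imwrite("pics/tz2.png",cv2.resize(im[0:160,440:640],None,fx=4,fy=4))
E
```

```text
display [ 0.667 -0.549  0.27 ]
head left corner [ 0.673 -0.45   0.245] [ 0.78  -0.375  0.315]
```

View pics/tz2.png

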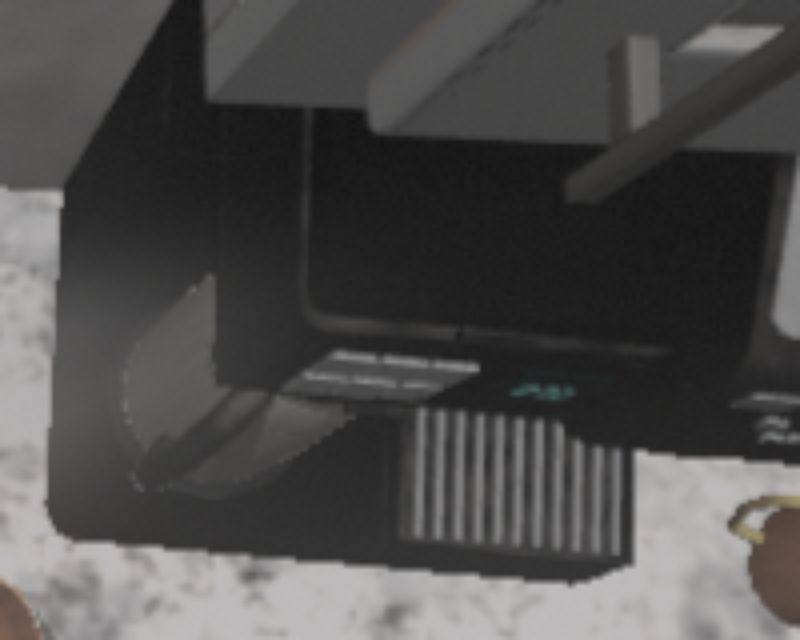

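```bash
python3 - <<'E'
from h import *
def tri(a,b):
    P=[]
    for n in("side","top"):
        K,R,t=cam(n);P.append(K@np.c_[R,t])
    X=cv2.triangulatePoints(P[0],P[1],np.array(a,float).reshape(2,1),np.array(b,float).reshape(2,1))
    X=(X[:3]/X[3]).ravel();return X.round(3),proj("side",X).round(0),proj("top",X).round(0)
print("handle bulge",tri((485,230),(476,118)))
print("handle top",tri((490,213),(476,118)))
print("base corner top",tri((472,268),(452,132)))
E
```

```text
handle bulge (array([ 0.673, -0.44 ,  0.121]), array([[483., 231.]]), array([[478., 116.]]))
handle top (array([ 0.673, -0.434,  0.154]), array([[483., 216.]]), array([[482., 111.]]))
base corner top (array([ 0.669, -0.426,  0.021]), array([[469., 269.]]), array([[454., 130.]]))
```

Request:
arm_command:
  plan:
    - {"claw":0.6,"dx":-0.2,"dy":-4,"dz":0,"twist":-4}
    - {"claw":0.6,"dx":-0.4,"dy":-8,"dz":1,"twist":-8}
    - {"claw":0.6,"dx":-0.6,"dy":-12,"dz":2,"twist":-12}
    - {"claw":0.6,"dx":-0.8,"dy":-16,"dz":3,"twist":-16}
    - {"claw":0.6,"dx":-1.0,"dy":-20,"dz":4,"twist":-20}
    - {"claw":0.6,"dx":-1.2,"dy":-24,"dz":5,"twist":-24}
    - {"claw":0.6,"dx":-1.3,"dy":-27.5,"dz":6,"twist":-28}
    - {"claw":0.6,"dx":-1.4,"dy":-30,"dz":6,"twist":-28}

```text
time_s: 0.77
position: [0.5367, -0.4159, 0.1587]
tcp_rot: [[0.809, -0.588, -0.003], [-0.588, -0.809, 0.006], [-0.006, -0.003, -1.0]]
force: [-0.3, -0.7, -0.3]
opening: 0.611
```

```bash
python3 - <<'E'
from h import *
s=bot.read_state();print(s["time_s"],s["position"],s["tcp_rot"].round(3).tolist(),s["opening"],s["force"],s["joint_positions"].round(1))
for n in("wrist","side"):cv2.imwrite(f"pics/{n}1.png",bot.capture(n)[:,:,::-1])
E
```

```text
0.7667 [ 0.53673988 -0.41593837  0.15872264] [[0.809, -0.588, -0.003], [-0.588, -0.809, 0.006], [-0.006, -0.003, -1.0]] 0.6114702059569626 [-0.33080286 -0.6918001  -0.31522079] [-47.2  38.5  76.7   0.1  65.2 -11.2]
```

View pics/wrist1.png

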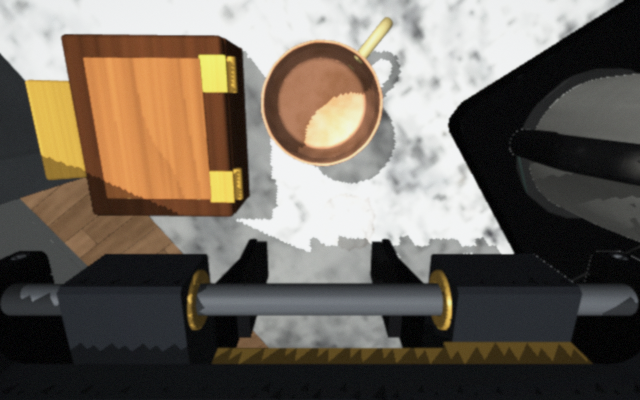

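View pics/side1.png

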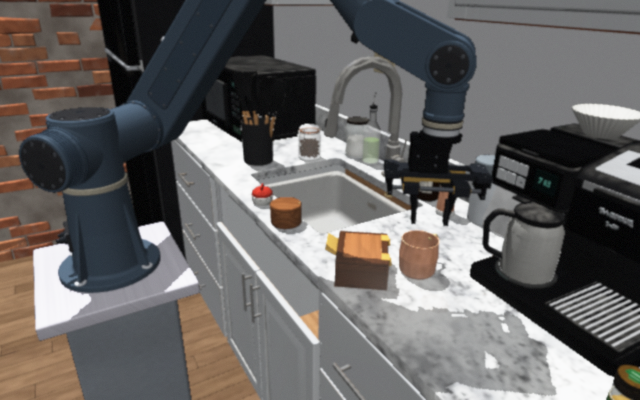

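The wrist view shows the box square to the view, with lid corners at (62,35), (98,213) and (243,215). The mug's rim is centred at (322,102) and its handle points up-right to (388,25). The fingers sit below the mug, and the coffee machine's base starts at x≈450.

```bash
cat >> h.py <<'E'
def wworld(px,z,s):
    c=bot.calibration("wrist");T=np.eye(4);T[:3,:3]=s["tcp_rot"];T[:3,3]=s["position"];M=T@c["T_tool_cam"]
    d=M[:3,:3]@np.linalg.inv(c["intrinsics"])@np.array([px[0],px[1],1.]);o=M[:3,3];return o+d*(z-o[2])/d[2]
BP=np.array([.473,-.298,-.6347])
def tobox(P):
    c,s=np.cos(BP[2]),np.sin(BP[2]);d=np.array(P)[:2]-BP[:2];return np.array([c*d[0]+s*d[1],-s*d[0]+c*d[1]])
E
python3 - <<'E'
from h import *
s=bot.read_state()
for n,px,z in [("mug",(322,102),.083),("mugL",(262,102),.083),("mugR",(382,102),.083),("lid back R",(236,213),.068),("lidfrR",(98,214),.068),("lid fr L",(64,36),.068),("lid bk L",(221,38),.068),("lipL",(27,80),.072),("lipR",(48,180),.072)]:
    w=wworld(px,z,s);print(n,w.round(4),tobox(w).round(4))
print("tool",tobox(s["position"]))
E
```

```text
mug [ 0.5858 -0.3546  0.083 ] [0.1244 0.0213]
mugL [ 0.5535 -0.3311  0.083 ] [0.0844 0.0211]
mugR [ 0.6182 -0.3781  0.083 ] [0.1644 0.0216]
lid back R [ 0.4833 -0.3825  0.068 ] [ 0.0584 -0.0619]
lidfrR [ 0.3958 -0.32    0.068 ] [-0.0491 -0.0635]
lid fr L [ 0.4702 -0.2177  0.068 ] [-0.0499  0.063 ]
lid bk L [ 0.5551 -0.281   0.068 ] [0.056  0.0623]
lipL [ 0.4305 -0.2238  0.072 ] [-0.0783  0.0346]
lipR [ 0.3882 -0.2799  0.072 ] [-0.079  -0.0357]
tool [ 0.12277655 -0.05627048]
```

Request:
arm_command:
  plan:
    - {"claw":0.6,"dz":3.5}
    - {"claw":0.6,"dz":7}
    - {"claw":0.6,"dz":10}
    - {"claw":0.6,"dz":12}
    - {"claw":0.6,"dz":12.8}
    - {"claw":0.6,"dz":12.8}

```text
$.plan[0]: bad value
```

```bash
python3 - <<'E'
from h import *
s=bot.read_state();print(s["time_s"],s["position"],tobox(s["position"]),s["opening"],s["force"])
for n in("side",):cv2.imwrite(f"pics/{n}2.png",cv2.resize(bot.capture(n)[100:320,300:560,::-1],None,fx=3,fy=2.7))
E
```

```text
0.8667 [ 0.53850098 -0.41611041  0.16036346] [ 0.12277655 -0.05627048] 0.6011814103358417 [-0.95208292  0.44606934 -0.36720929]
```

View pics/side2.png

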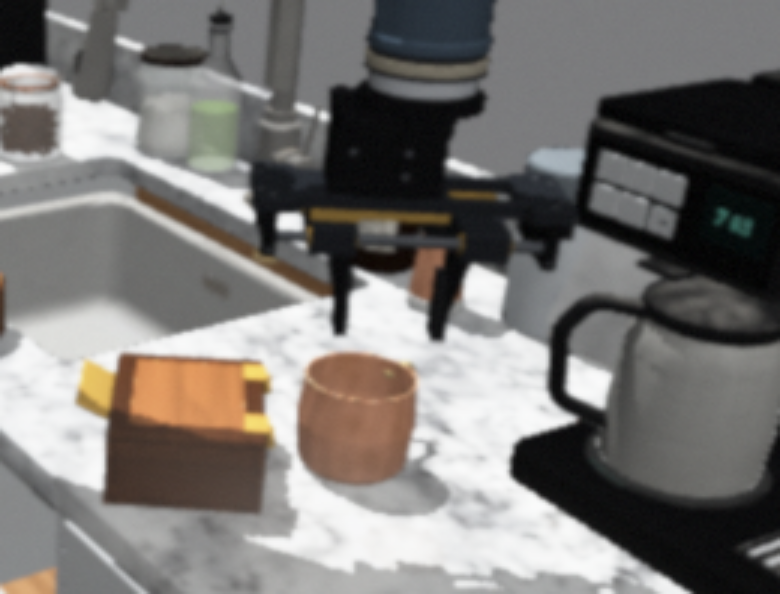

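All five keys are required, so that call was refused and nothing moved. I'm resending it.

Request:
arm_command:
  plan:
    - {"claw":0.6,"dx":0,"dy":0,"dz":3.5,"twist":0}
    - {"claw":0.6,"dx":0,"dy":0,"dz":7,"twist":0}
    - {"claw":0.6,"dx":0,"dy":0,"dz":10,"twist":0}
    - {"claw":0.6,"dx":0,"dy":0,"dz":12,"twist":0}
    - {"claw":0.6,"dx":0,"dy":0,"dz":12.8,"twist":0}
    - {"claw":0.6,"dx":0,"dy":0,"dz":12.8,"twist":0}

```text
time_s: 1.42
position: [0.5339, -0.417, 0.0304]
tcp_rot: [[0.807, -0.59, -0.005], [-0.59, -0.807, 0.006], [-0.008, -0.002, -1.0]]
force: [0.5, 0.2, 0.6]
opening: 0.6
```

```bash
python3 - <<'E'
from h import *
s=bot.read_state();print(s["time_s"],s["position"],tobox(s["position"]),s["opening"],s["force"])
cv2.imwrite(f"pics/side3.png",cv2.resize(bot.capture("side")[100:320,300:560,::-1],None,fx=3,fy=2.7))
cv2.imwrite(f"pics/w3.png",bot.capture("wrist")[:,:,::-1])
E
```

```text
1.4167 [ 0.53394993 -0.41697783  0.03036648] [ 0.11962615 -0.05966745] 0.6001772134930867 [0.47675314 0.15980767 0.6114444 ]
```

View pics/side3.png

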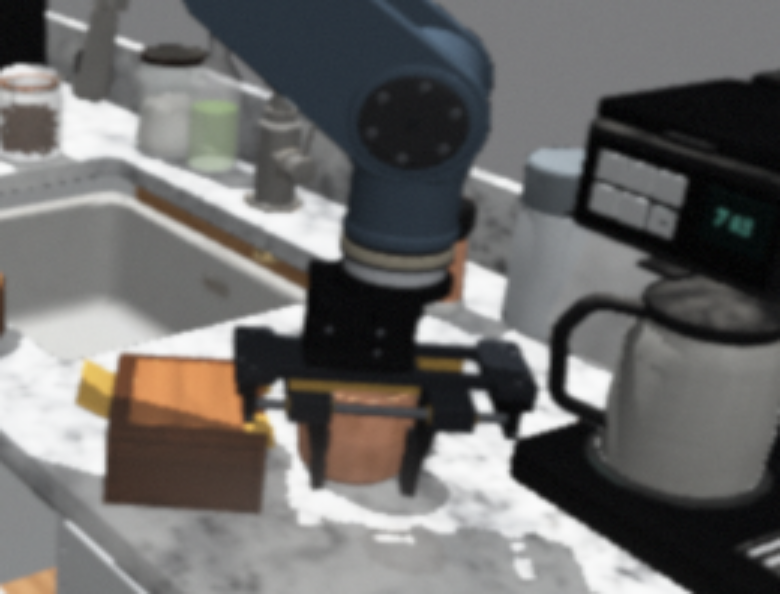

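View pics/w3.png

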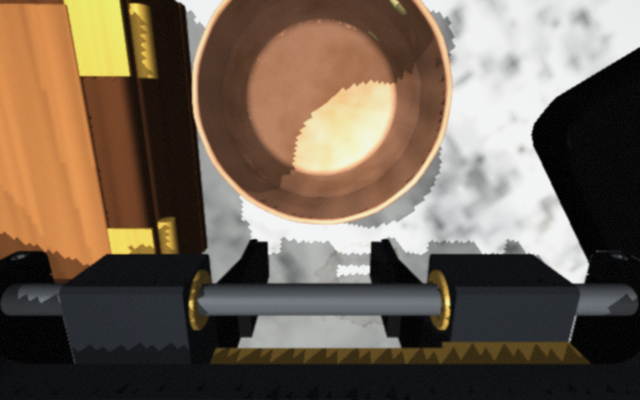

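Request:
arm_command:
  plan:
    - {"claw":0.6,"dx":0.1,"dy":-1.5,"dz":0,"twist":0}
    - {"claw":0.6,"dx":0.2,"dy":-2.8,"dz":0,"twist":0}
    - {"claw":0.6,"dx":0.2,"dy":-3.4,"dz":0,"twist":0}
    - {"claw":0.6,"dx":0.2,"dy":-4,"dz":0,"twist":0}
    - {"claw":0.6,"dx":0.2,"dy":-4.7,"dz":0,"twist":0}
    - {"claw":0.6,"dx":0.2,"dy":-5.4,"dz":0,"twist":0}
    - {"claw":0.6,"dx":0.2,"dy":-6.2,"dz":0,"twist":0}
    - {"claw":0.6,"dx":0.2,"dy":-7,"dz":0,"twist":0}

```text
time_s: 2.18
position: [0.5797, -0.363, 0.034]
tcp_rot: [[0.808, -0.59, -0.0], [-0.59, -0.808, 0.001], [-0.001, -0.0, -1.0]]
force: [-1.1, -2.3, 1.0]
opening: 0.599
```

```bash
python3 - <<'E'
from h import *
s=bot.read_state();print(s["time_s"],s["position"],tobox(s["position"]),s["opening"],s["force"])
cv2.imwrite(f"pics/side4.png",cv2.resize(bot.capture("side")[100:320,300:560,::-1],None,fx=3,fy=2.7))
cv2.imwrite(f"pics/w4.png",bot.capture("wrist")[:,:,::-1])
E
```

```text
2.1833 [ 0.57966418 -0.363038    0.03402571] [0.12445466 0.01087321] 0.5989045865158774 [-1.07247486 -2.2725007   1.03839641]
```

View pics/side4.png

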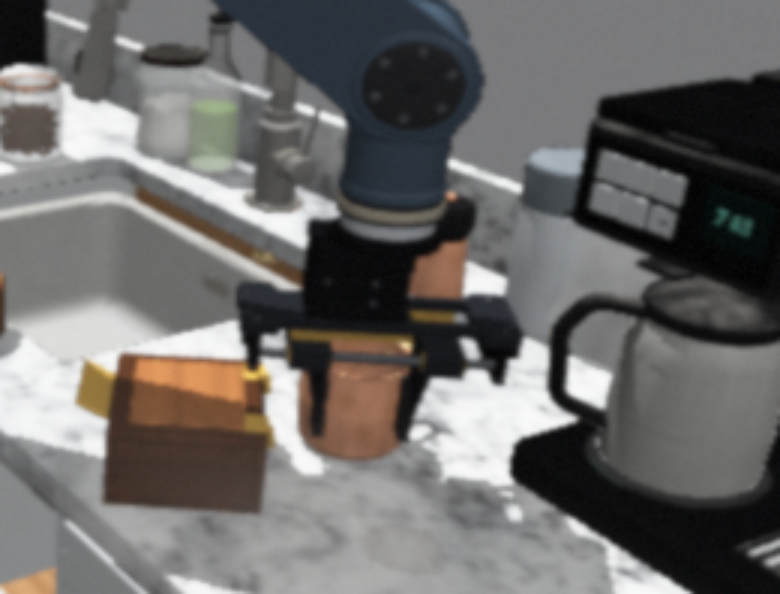

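View pics/w4.png

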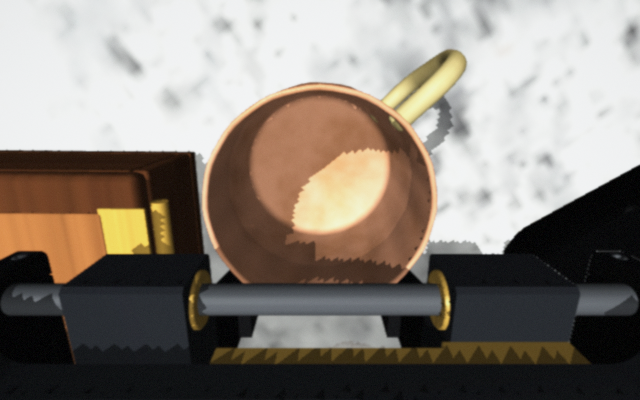

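The mug sits centred in the cradle (rim centre ≈(320,190)), upright. I'll keep pushing.

Request:
arm_command:
  plan:
    - {"claw":0.6,"dx":0,"dy":-1,"dz":0,"twist":0}
    - {"claw":0.6,"dx":0,"dy":-2.2,"dz":0,"twist":0}
    - {"claw":0.6,"dx":0,"dy":-3.4,"dz":0,"twist":0}
    - {"claw":0.6,"dx":0,"dy":-4.6,"dz":0,"twist":0}
    - {"claw":0.6,"dx":0,"dy":-5.8,"dz":0,"twist":0}
    - {"claw":0.6,"dx":0,"dy":-7,"dz":0,"twist":0}
    - {"claw":0.6,"dx":0,"dy":-8.2,"dz":0,"twist":0}
    - {"claw":0.6,"dx":0,"dy":-9.2,"dz":0,"twist":0}

```text
time_s: 2.95
position: [0.6352, -0.2858, 0.0338]
tcp_rot: [[0.809, -0.588, -0.0], [-0.588, -0.809, 0.003], [-0.002, -0.002, -1.0]]
force: [-1.0, -0.0, 0.1]
opening: 0.6
```

Request:
arm_command:
  plan:
    - {"claw":0.6,"dx":0,"dy":-0.6,"dz":0,"twist":0}
    - {"claw":0.6,"dx":0,"dy":-1,"dz":0,"twist":0}
    - {"claw":0.6,"dx":0,"dy":-1,"dz":0,"twist":0}

```text
time_s: 3.2
position: [0.6417, -0.2766, 0.0337]
tcp_rot: [[0.809, -0.587, -0.0], [-0.587, -0.809, 0.003], [-0.002, -0.002, -1.0]]
force: [-1.0, -1.3, -0.8]
opening: 0.596
```

```bash
python3 - <<'E'
from h import *
s=bot.read_state();print(s["time_s"],s["position"],tobox(s["position"]),s["opening"],s["force"])
cv2.imwrite(f"pics/side5.png",cv2.resize(bot.capture("side")[100:320,300:560,::-1],None,fx=3,fy=2.7))
cv2.imwrite(f"pics/w5.png",bot.capture("wrist")[:,:,::-1])
E
```

```text
3.2 [ 0.64168611 -0.2765884   0.03373986] [0.12313872 0.11726174] 0.5964829228318963 [-0.97380021 -1.3422307  -0.75691121]
```

View pics/side5.png

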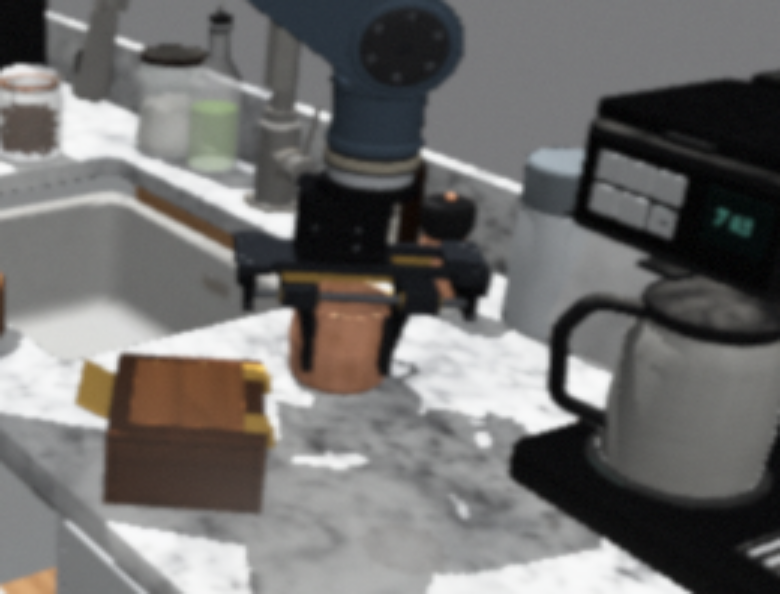

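View pics/w5.png

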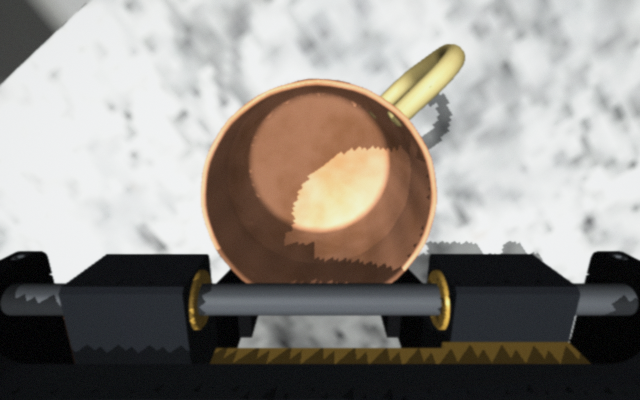

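The mug stands upright in the cradle at box y≈0.16, clear of the lid's strip (±0.065). I'll back off along the push line, then lift.

Request:
arm_command:
  plan:
    - {"claw":0.6,"dx":0,"dy":1,"dz":0,"twist":0}
    - {"claw":0.6,"dx":0,"dy":3,"dz":0,"twist":0}
    - {"claw":0.6,"dx":0,"dy":5,"dz":-1,"twist":0}
    - {"claw":0.6,"dx":0,"dy":5.5,"dz":-4.5,"twist":0}
    - {"claw":0.5,"dx":0,"dy":6,"dz":-8,"twist":0}
    - {"claw":0.3,"dx":-1,"dy":6,"dz":-11.5,"twist":6}
    - {"claw":0,"dx":-4,"dy":6.5,"dz":-13,"twist":13}
    - {"claw":0,"dx":-8,"dy":7,"dz":-13,"twist":20}

```text
time_s: 3.97
position: [0.5385, -0.2927, 0.169]
tcp_rot: [[0.552, -0.834, 0.011], [-0.834, -0.552, -0.007], [0.012, -0.006, -1.0]]
force: [-0.1, -0.5, -0.5]
opening: 0.384
```

```bash
python3 - <<'E'
from h import *
s=bot.read_state();R=s["tcp_rot"];print(s["time_s"],s["position"],tobox(s["position"]),s["opening"],s["force"],s["joint_positions"].round())
c,q=np.cos(BP[2]),np.sin(BP[2]);T=np.array([BP[0]-c*.115,BP[1]-q*.115,.15])
print((R.T@(T-s["position"])*100).round(2), "twist",np.degrees(np.arctan2(*(R.T@np.array([q,-c,0]))[[1,0]])))
cv2.imwrite(f"pics/top6.png",cv2.resize(bot.capture("top")[100:260,300:500,::-1],None,fx=4,fy=3.7))
E
```

```text
3.9667 [ 0.53853639 -0.29270737  0.1689805 ] [0.04963496 0.04312077] 0.3844470815938099 [-0.06555155 -0.51429156 -0.48031793] [-39.  33.  87.   0.  59.  17.]
[-14.     9.72   1.67] twist 69.88694252474724
```

View pics/top6.png

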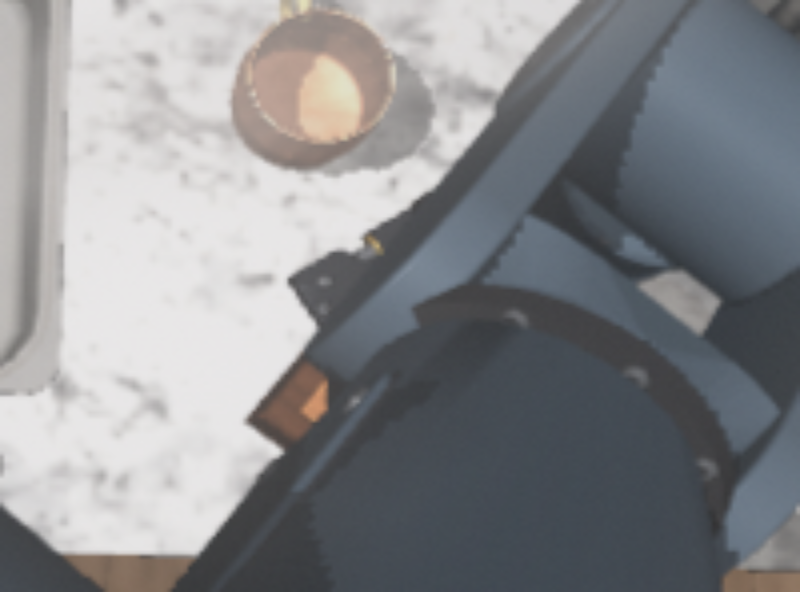

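Request:
arm_command:
  plan:
    - {"claw":0,"dx":-2,"dy":1.4,"dz":0,"twist":7}
    - {"claw":0,"dx":-4,"dy":2.8,"dz":0,"twist":14}
    - {"claw":0,"dx":-6,"dy":4.2,"dz":0,"twist":21}
    - {"claw":0,"dx":-8,"dy":5.6,"dz":0,"twist":28}
    - {"claw":0,"dx":-10,"dy":7,"dz":0,"twist":35}
    - {"claw":0,"dx":-12,"dy":8.4,"dz":0,"twist":42}
    - {"claw":0,"dx":-14,"dy":9.7,"dz":0,"twist":49}
    - {"claw":0,"dx":-14,"dy":9.7,"dz":0,"twist":56}

```text
time_s: 4.68
position: [0.3594, -0.2136, 0.1658]
tcp_rot: [[-0.392, -0.92, -0.02], [-0.92, 0.392, 0.017], [-0.008, 0.025, -1.0]]
force: [-1.7, 1.4, 0.4]
opening: -0.0
```

Request:
arm_command:
  plan:
    - {"claw":0,"dx":0,"dy":0,"dz":0,"twist":7}
    - {"claw":0,"dx":0,"dy":0,"dz":0,"twist":14}
    - {"claw":0,"dx":0,"dy":0,"dz":0,"twist":14}

```text
time_s: 4.93
position: [0.3585, -0.2141, 0.1659]
tcp_rot: [[-0.605, -0.796, -0.02], [-0.796, 0.605, 0.018], [-0.002, 0.027, -1.0]]
force: [-0.7, 0.3, -0.3]
opening: 0.006
```

```bash
python3 - <<'E'
from h import *
s=bot.read_state();R=s["tcp_rot"];print(s["time_s"],s["position"],tobox(s["position"]),s["opening"],s["force"],s["joint_positions"].round())
c,q=np.cos(BP[2]),np.sin(BP[2]);T=np.array([BP[0]-c*.115,BP[1]-q*.115,.022])
print((R.T@(T-s["position"])*100).round(2), "twist",np.degrees(np.arctan2(*(R.T@np.array([q,-c,0]))[[1,0]])))
cv2.imwrite(f"pics/w7.png",bot.capture("wrist")[:,:,::-1])
E
```

```text
4.9333 [ 0.3585139  -0.21407535  0.16585109] [-0.14195182 -0.00030264] 0.006275397239487161 [-0.67480458  0.28766265 -0.25052048] [-46.  21. 113.  -0.  48.  81.]
[-0.05 -3.08 14.31] twist -0.8877107292384769
```

View pics/w7.png

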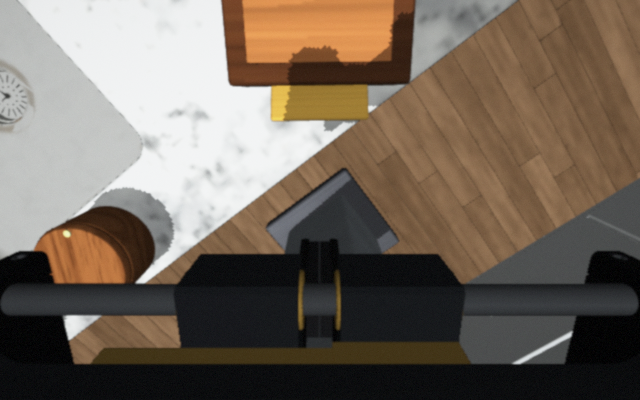

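The wrist view shows the lip's front edge at row 121, columns 271 to 368, centred on the closed fingers (319). Next I'll go down in front of the lip.

Request:
arm_command:
  plan:
    - {"claw":0,"dx":0,"dy":0,"dz":3,"twist":0}
    - {"claw":0,"dx":0,"dy":0,"dz":6,"twist":0}
    - {"claw":0,"dx":0,"dy":0,"dz":9,"twist":0}
    - {"claw":0,"dx":0,"dy":0,"dz":11.5,"twist":0}
    - {"claw":0,"dx":0,"dy":-1,"dz":13,"twist":0}
    - {"claw":0,"dx":0,"dy":-2,"dz":13.6,"twist":-1}
    - {"claw":0,"dx":0,"dy":-3,"dz":13.8,"twist":-1}
    - {"claw":0,"dx":0,"dy":-3,"dz":13.8,"twist":-1}

```text
time_s: 5.65
position: [0.383, -0.233, 0.0272]
tcp_rot: [[-0.587, -0.81, -0.016], [-0.81, 0.586, 0.013], [-0.001, 0.021, -1.0]]
force: [-0.2, -0.5, -0.8]
opening: 0.006
```

```bash
python3 - <<'E'
from h import *
s=bot.read_state();R=s["tcp_rot"];print(s["time_s"],s["position"],R.round(3).tolist(),tobox(s["position"]),s["opening"],s["force"],s["joint_positions"].round())
cv2.imwrite(f"pics/w8.png",bot.capture("wrist")[:,:,::-1])
cv2.imwrite(f"pics/side8.png",cv2.resize(bot.capture("side")[120:320,220:480,::-1],None,fx=3,fy=3))
E
```

```text
5.65 [ 0.38302129 -0.23299322  0.02716353] [[-0.587, -0.81, -0.016], [-0.81, 0.586, 0.013], [-0.001, 0.021, -1.0]] [-0.11100019 -0.00100493] 0.005797538791615543 [-0.17532784 -0.50262084 -0.80546837] [-46.  39. 115.  -0.  28.  81.]
```

View pics/side8.png

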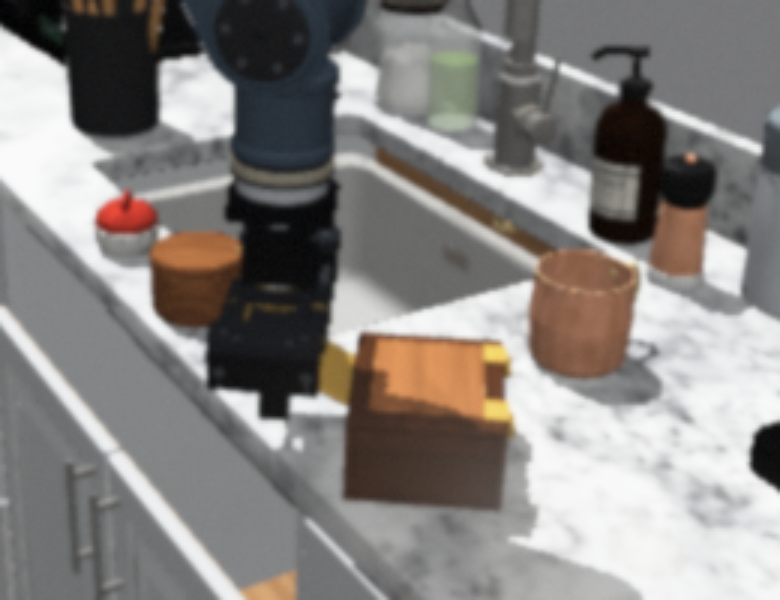

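View pics/w8.png

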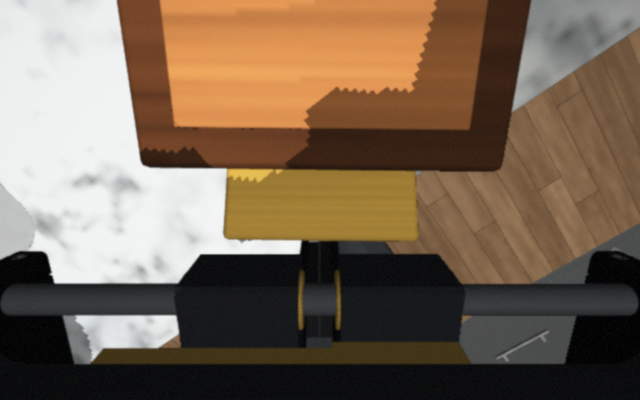

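The fingers are right in front of the lip's edge (row 240), and the mug stands clear. I'll approach to contact.

Request:
arm_command:
  plan:
    - {"claw":0,"dx":0,"dy":-0.8,"dz":0,"twist":0}
    - {"claw":0,"dx":0,"dy":-1.6,"dz":0,"twist":0}
    - {"claw":0,"dx":0,"dy":-2.0,"dz":0,"twist":0}
    - {"claw":0,"dx":0,"dy":-2.2,"dz":0,"twist":0}
    - {"claw":0,"dx":0,"dy":-2.4,"dz":0,"twist":0}

```text
time_s: 6.17
position: [0.3982, -0.2429, 0.0275]
tcp_rot: [[-0.586, -0.81, -0.023], [-0.81, 0.586, 0.02], [-0.002, 0.03, -1.0]]
force: [-7.5, 3.3, 6.8]
opening: 0.007
```

```bash
python3 - <<'E'
from h import *
s=bot.read_state();R=s["tcp_rot"];print(s["time_s"],s["position"],R[:,2].round(3).tolist(),tobox(s["position"]),s["force"],(R.T@s["force"]).round(2))
cv2.imwrite(f"pics/w9.png",bot.capture("wrist")[:,:,::-1])
E
```

```text
6.1667 [ 0.39824607 -0.24294221  0.02754126] [-0.023, 0.02, -1.0] [-9.28413126e-02  1.09703045e-05] [-7.53004297  3.30824772  6.78812767] [ 1.72  8.24 -6.55]
```

View pics/w9.png

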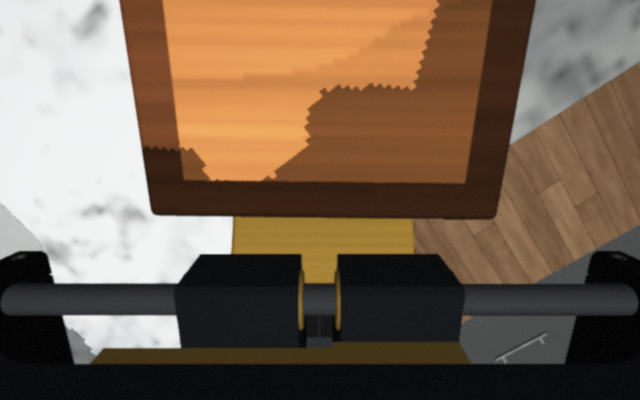

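Contact is made at about 8 N. Now I'll lift along the lip edge's arc, keeping a light press.

Request:
arm_command:
  plan:
    - {"claw":0,"dx":0,"dy":-0.4,"dz":-0.8,"twist":0}
    - {"claw":0,"dx":0,"dy":-0.6,"dz":-1.8,"twist":0}
    - {"claw":0,"dx":0,"dy":-0.8,"dz":-2.9,"twist":0}
    - {"claw":0,"dx":0,"dy":-1.2,"dz":-4.0,"twist":0}
    - {"claw":0,"dx":0,"dy":-1.5,"dz":-5.0,"twist":0}
    - {"claw":0,"dx":0,"dy":-2.0,"dz":-6.0,"twist":0}
    - {"claw":0,"dx":0,"dy":-2.5,"dz":-6.8,"twist":0}
    - {"claw":0,"dx":0,"dy":-3.0,"dz":-7.4,"twist":0}

```text
time_s: 6.88
position: [0.4233, -0.2612, 0.1013]
tcp_rot: [[-0.586, -0.81, -0.025], [-0.81, 0.586, 0.021], [-0.003, 0.033, -0.999]]
force: [-4.2, 1.8, 2.7]
opening: 0.009
```

```bash
python3 - <<'E'
from h import *
s=bot.read_state();R=s["tcp_rot"];print(s["time_s"],s["position"],R[:,2].round(3).tolist(),tobox(s["position"]),s["force"],(R.T@s["force"]).round(2))
cv2.imwrite(f"pics/w10.png",bot.capture("wrist")[:,:,::-1])
cv2.imwrite(f"pics/side10.png",cv2.resize(bot.capture("side")[120:320,220:480,::-1],None,fx=3,fy=3))
E
```

```text
6.8833 [ 0.42326914 -0.26116084  0.10125974] [-0.025, 0.021, -0.999] [-0.06188901  0.0001775 ] [-4.2419131   1.76296838  2.68000143] [ 1.05  4.56 -2.53]
```

View pics/side10.png

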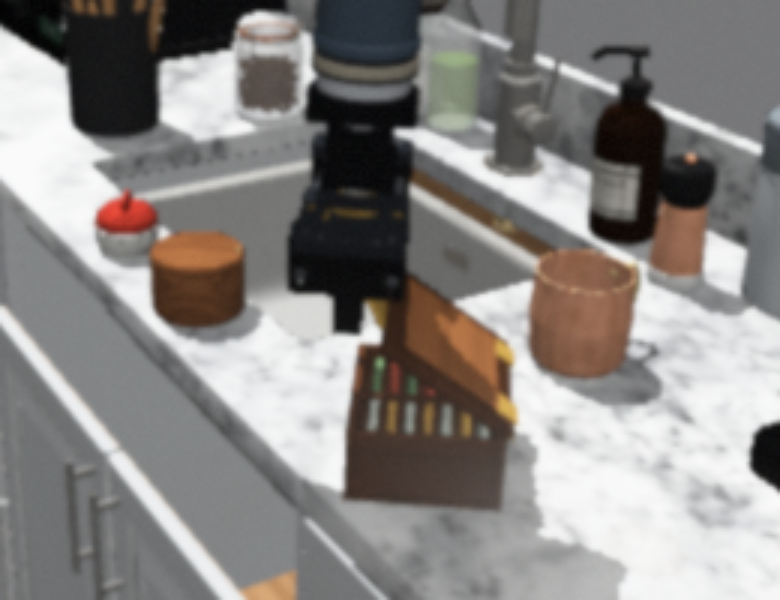

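View pics/w10.png

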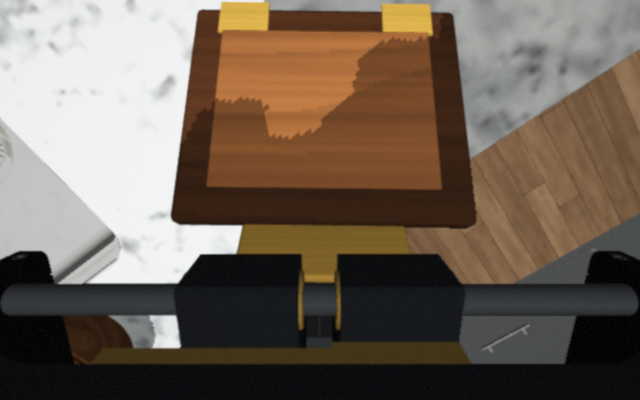

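The lid is up about 35° and following the fingertips (side view: free edge at (405,285)). Continuing along the arc.

Request:
arm_command:
  plan:
    - {"claw":0,"dx":0,"dy":-1.0,"dz":-0.9,"twist":0}
    - {"claw":0,"dx":0,"dy":-2.0,"dz":-1.8,"twist":0}
    - {"claw":0,"dx":0,"dy":-3.1,"dz":-2.7,"twist":0}
    - {"claw":0,"dx":0,"dy":-4.2,"dz":-3.5,"twist":0}
    - {"claw":0,"dx":0,"dy":-5.3,"dz":-4.2,"twist":0}
    - {"claw":0,"dx":0,"dy":-6.4,"dz":-4.8,"twist":0}
    - {"claw":0,"dx":0,"dy":-7.5,"dz":-5.3,"twist":0}
    - {"claw":0,"dx":0,"dy":-8.5,"dz":-5.6,"twist":0}

```text
time_s: 7.65
position: [0.4951, -0.3131, 0.1552]
tcp_rot: [[-0.586, -0.81, -0.023], [-0.81, 0.586, 0.02], [-0.002, 0.03, -1.0]]
force: [0.1, 0.3, -1.0]
opening: 0.006
```

```bash
python3 - <<'E'
from h import *
s=bot.read_state();R=s["tcp_rot"];print(s["time_s"],s["position"],R[:,2].round(3).tolist(),tobox(s["position"]),s["force"],(R.T@s["force"]).round(2))
cv2.imwrite(f"pics/side11.png",cv2.resize(bot.capture("side")[120:320,220:480,::-1],None,fx=3,fy=3))
E
```

```text
7.65 [ 0.49506544 -0.31313872  0.15524004] [-0.023, 0.02, -1.0] [0.02674448 0.00089294] [ 0.083268    0.34051629 -0.98153699] [-0.32  0.1   0.99]
```

View pics/side11.png

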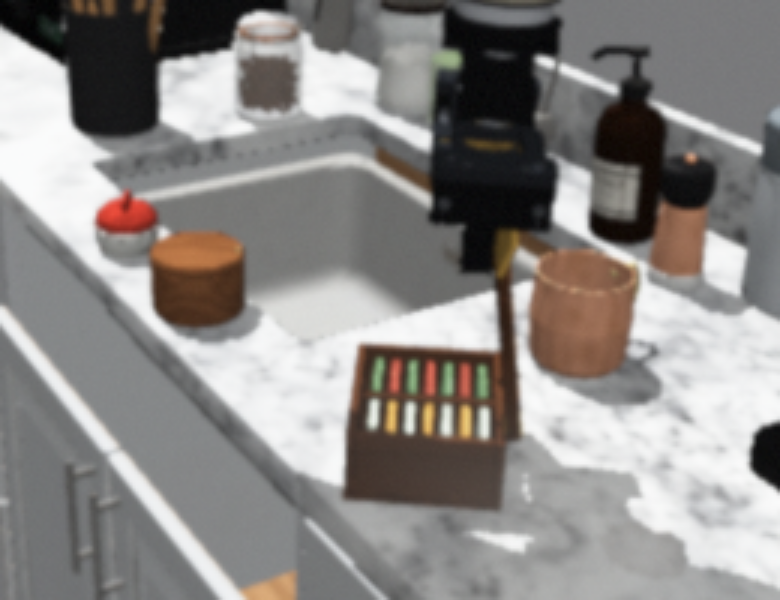

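The lid is nearly upright. I'll push on past upright, then back off.

Request:
arm_command:
  plan:
    - {"claw":0,"dx":0,"dy":-0.9,"dz":0,"twist":0}
    - {"claw":0,"dx":0,"dy":-1.8,"dz":0,"twist":0}
    - {"claw":0,"dx":0,"dy":-2.7,"dz":0,"twist":0}
    - {"claw":0,"dx":0,"dy":-3.6,"dz":0,"twist":0}
    - {"claw":0,"dx":0,"dy":-4.5,"dz":0,"twist":0}
    - {"claw":0,"dx":0,"dy":-5.2,"dz":0,"twist":0}

```text
time_s: 8.2
position: [0.5402, -0.3462, 0.1543]
tcp_rot: [[-0.586, -0.81, -0.019], [-0.81, 0.586, 0.016], [-0.002, 0.025, -1.0]]
force: [-0.1, -0.7, -0.2]
opening: 0.007
```

```bash
python3 - <<'E'
from h import *
s=bot.read_state();R=s["tcp_rot"];print(s["time_s"],s["position"],tobox(s["position"]),s["force"],(R.T@s["force"]).round(2))
cv2.imwrite(f"pics/side12.png",cv2.resize(bot.capture("side")[120:320,220:480,::-1],None,fx=3,fy=3))
E
```

```text
8.2 [ 0.54022616 -0.34624094  0.15426985] [0.08273763 0.00101481] [-0.07541156 -0.69384261 -0.20849606] [ 0.61 -0.35  0.2 ]
```

View pics/side12.png

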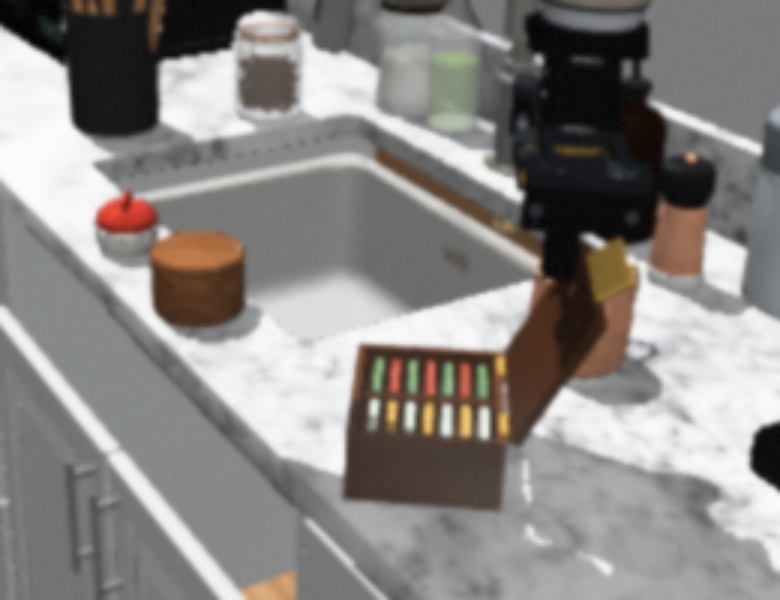

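The lid has gone past upright and is falling back on its own. I'll retreat up and toward the front.

Request:
arm_command:
  plan:
    - {"claw":0,"dx":0,"dy":1,"dz":-2,"twist":0}
    - {"claw":0,"dx":0,"dy":4,"dz":-5,"twist":0}
    - {"claw":0,"dx":0,"dy":8,"dz":-6,"twist":0}
    - {"claw":0,"dx":0,"dy":12,"dz":-7,"twist":0}
    - {"claw":0,"dx":0,"dy":15,"dz":-7,"twist":0}
    - {"claw":0,"dx":0,"dy":17,"dz":-7,"twist":0}
    - {"claw":0,"dx":0,"dy":17,"dz":-7,"twist":0}
    - {"claw":0,"dx":0,"dy":17,"dz":-7,"twist":0}

```text
time_s: 8.92
position: [0.4046, -0.2484, 0.2287]
tcp_rot: [[-0.586, -0.81, -0.016], [-0.81, 0.586, 0.014], [-0.002, 0.022, -1.0]]
force: [0.5, -0.5, 0.3]
opening: 0.006
```

Request:
arm_command:
  plan:
    - {"claw":0,"dx":0,"dy":0,"dz":0,"twist":0}
    - {"claw":0,"dx":0,"dy":0,"dz":0,"twist":0}
    - {"claw":0,"dx":0,"dy":0,"dz":0,"twist":0}
    - {"claw":0,"dx":0,"dy":0,"dz":0,"twist":0}
    - {"claw":0,"dx":0,"dy":0,"dz":0,"twist":0}
    - {"claw":0,"dx":0,"dy":0,"dz":0,"twist":0}
    - {"claw":0,"dx":0,"dy":0,"dz":0,"twist":0}
    - {"claw":0,"dx":0,"dy":0,"dz":0,"twist":0}

```text
time_s: 9.58
position: [0.4046, -0.2485, 0.2286]
tcp_rot: [[-0.586, -0.81, -0.017], [-0.81, 0.586, 0.014], [-0.002, 0.022, -1.0]]
force: [-0.5, -0.3, -0.2]
opening: 0.001
```

```bash
python3 - <<'E'
from h import *
s=bot.read_state();print(s["time_s"],s["position"],s["force"])
cv2.imwrite(f"pics/side13.png",cv2.resize(bot.capture("side")[120:320,220:480,::-1],None,fx=3,fy=3))
cv2.imwrite(f"pics/w13.png",bot.capture("wrist")[:,:,::-1])
cv2.imwrite(f"pics/top13.png",bot.capture("top")[:,:,::-1])
E
```

```text
9.5833 [ 0.40464157 -0.24846599  0.22862109] [-0.46487619 -0.34764278 -0.16267264]
```

View pics/side13.png

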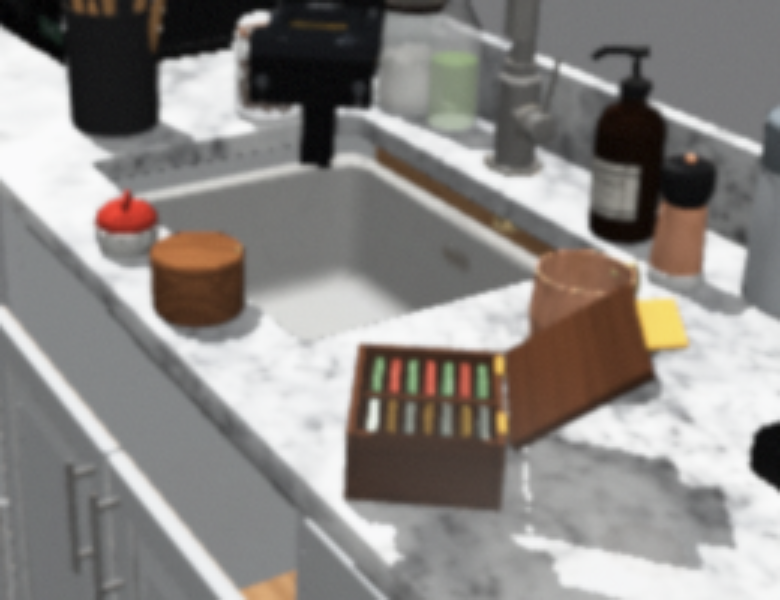

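View pics/w13.png

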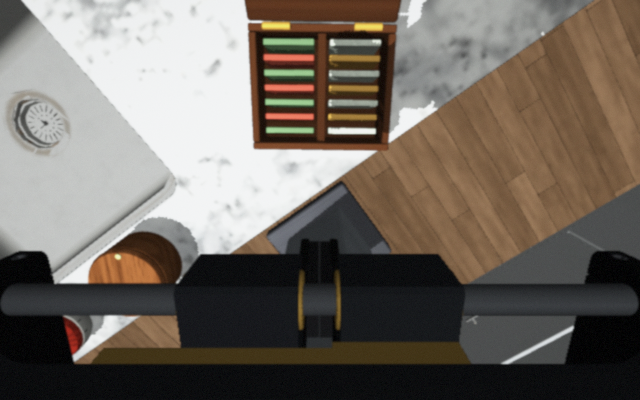

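View pics/top13.png

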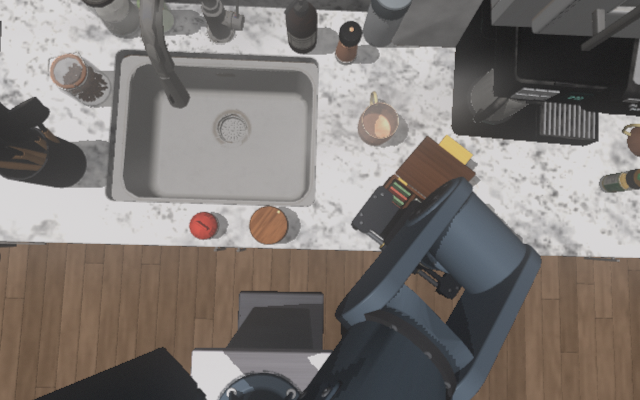

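The top view shows the lid open, with its lip at (455,152) and the mug at (378,124) clear of it. The bystanders are still at (269,225) and (204,226). I'll check the lid angle and that it is at rest, then hand in.

```bash
python3 - <<'E'
from h import *
from fit import W
a=2.5;x,z=-.134,.014
P=W(BP,[(.055+.116,.035,.058+.069),(.055+.116,-.035,.058+.069)])
print("expected lip at 2.5 top",proj("top",P).round(0).tolist(),"side",proj("side",P).round(0).tolist())
m=toworld("top",(380,123),.083);print("mug",m,tobox(m))
g0=cv2.imread("pics/top13.png").astype(int); g=bot.capture("top")[:,:,::-1].astype(int);print("max diff",abs(g-g0)[100:200,350:480].max())
E
```

```text
expected lip at 2.5 top [[446.0, 134.0], [473.0, 154.0]] side [[445.0, 219.0], [450.0, 235.0]]
mug [ 0.66114479 -0.24052537  0.083     ] [0.11742475 0.15783924]
max diff 7
```

```bash
python3 - <<'E'
from rig import bot
print(bot.hand_in(),bot.read_state()["time_s"])
E
```

```text
the job is handed in; nothing more can be done
the job is handed in; nothing more can be done
```

The job is done and handed in, at about 10 s of the 51 s allowed.

- **Mug:** I pushed it about 140 mm along the worktop with the two part-open fingers. It stayed upright, and its centre is now about 158 mm to the left of the box's middle line. Its body is roughly 50 mm clear of the lid's edge.
- **Lid:** I lifted it by the lip with the closed fingertips, took it past upright and let it fall back on its own. I then drew the arm away to the front.

**Last checks:**
- The lip is within a few pixels of where it should be at the 2.5 rad stop, and two successive top views show the lid and mug at rest.
- The salt box and timer are in the same place in the top picture as at the start.
- The arm was touching nothing, with about 0.6 N of residual force. The highest force I read was about 11 N, at first contact with the lip.

One move call was refused because it left out some keys; nothing moved, and I resent it. Box and mug positions from the top and wrist cameras agreed to about 2–4 mm, with one or two lid-edge points off by up to about 6 mm. No check failed.

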